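Lift the gummed-in strainer out of the scrap caddy for washing

TASK

The strainer in the scrap caddy has to come out for washing, but the caddy's sliding cover is gummed up: work the cover by its pull with short back-and-forth strokes until it runs, and slide it fully open. Reach down into the strainer with closed fingers, spread them against its inside wall, lift it out and set it down gently, upright on its base, on the floor of the sheet pan. Then slide the cover fully shut again, and leave everything else standing where it is.

Things in the scene. Friction and masses are not known exactly. Their poses are not given: they have to be found in the camera images.
- caddy: Scrap caddy: heavy stainless box, 146 (x) x 246 (y) mm, deck 100 mm high, fixed to the table. Origin: centre of its underside, on the table; z up, y along the box, the way its cover opens; x away from the robot at yaw 0. Rails along y at x = +-65 mm reach 110 mm up; a drain cock sticks 30 mm out of the -x face. The well is toward the -y end, plain deck toward +y.
- well_mouth (a point): Centre of the caddy's round well, level with the deck (100 mm above the table), 58 mm to the -y side of the caddy's centre. The well is 84 mm wide to a ledge 6 mm below the deck, then 71 mm wide; hidden under the cover at the start. Axes as the caddy's.
- cover (a joint): Travel of the sliding cover along the caddy's +y, m: 0 shut over the well (start 0 to 0.002), 0.106 fully open. It drags with about 4 N. Its track is gummed: from shut it stops dead after about 20 mm and more than 10-15 N does not help. Pushed back fully shut (4 mm or less) and pulled again, the gum gives a little each time; on about the third pull it runs all the way, then freely both ways.
- pull (a point): Middle of the cover's upright pull: steel tab 56 mm along the caddy's x, 6 mm thick along y (rolled top edge 9 mm), top 138 mm above the table. The point is 119.5 mm above the table, 15 mm above the cover plate (122 x 106 x 3 mm, top 104.5 mm up), and moves with the cover; shut, it is 30 mm to the +y side of the well's centre. Axes as the caddy's.
- strainer_centre (a point): Centre, half-way up, of the strainer: loose straight-walled perforated steel cup 56 mm high, 65 mm outside, 60 mm inside, floor 3 mm thick, top flange 78 mm wide; 0.24 kg. Hangs by the flange in the well, rim 3 mm below the deck, centre 69 and inner floor 44 mm above the table. No finger fits outside it: hold it from inside by opening the fingers, let go by closing them. z is its upright axis.
- sheet_pan: Small loose aluminium sheet pan, 240 (x) x 165 (y) mm over its upright sides, 24 mm high, sheet 3 mm thick, with a rolled rim 5 mm wider all round; 0.7 kg. Origin: centre of its underside on the table; z up, x along its length.
- white_jug: Bystander, to be left where it stands: the white jug. Origin: centre of its underside.
- timer: Bystander, to be left where it stands: the wind-up timer. Origin: centre of its underside.
- stone: Bystander, to be left where it stands: the two-tone sharpening stone. Origin: centre of its underside.
- ramekin_1: Bystander, to be left where it stands: the steel sauce cup. Origin: centre of its underside.
- food_tub: Bystander, to be left where it stands: the round lidded food tub. Origin: centre of its underside.
- spice_jar: Bystander, to be left where it stands: the spice jar. Origin: centre of its underside.

How it is judged:
By the outcome, as a careful person would: the job done as asked, in the order asked, and still so for the second after the job is handed in, with the robot touching nothing.
It also fails if it takes over 64 s, if anything falls off the work surface, if the arm or the gripper's body presses on something with over 40 N, if the wrist force passes 120 N, or if a joint passes its speed limit or range.

ROBOT

A 6-joint arm with a two-finger parallel gripper is mounted at the origin on a cart in front of the work surface, level with it; the furniture and walls round the work are solid. World frame = base frame: x ahead of the robot, y to its left, z up, the work surface at z = 0. Lengths are in m, angles in rad, forces in N, time in s.
With the tool pointing down it reaches from about 0.325 to 0.775 m from the base axis. Payload 5.5 kg.
Tool frame: the origin (TCP) lies at the very end of the fingers, on their centre line; the grasp point (between the pads) lies 19 mm behind it; z points along the fingers, y is the line along which they close (so a half turn about z gives the same grasp; the last joint's range is limited). The gripper opens to 88 mm and grips with 3 to 60 N. Pads are 20 mm wide; open, the fingers measure 115 mm over their backs; the gripper's body (75 mm by 178 mm) begins 61 mm behind the grasp point.
Start: joints at [1.08, 0.091, 1.231, -0, 1.82, -0.057], TCP at [0.252, 0.544, 0.223] pointing down, gripper open.
Joint ranges: [-2.87, 2.87], [-0.86, 2.18], [0.17, 2.46], [-1.51, 4.65], [0.06, 2.69], [-2.65, 2.65]. Speed limits (rad/s): [2.57, 2.57, 3.01, 3.14, 3.14, 3.14].

INTERFACE

Orientations are given as a 3x3 rotation matrix whose columns are the frame's x, y, z axes.
In Python, from bench import read_state, cams, env gives the robot as it stands. The module is installed in compiled form; this text tells all that it offers.
- The arm moves only by the tool move_arm, never from a script. Its argument "series" is a list of rows, each an object of numbers: "dx", "dy", "dz": the shift along the tool's x, y, z in mm; "roll": the turn about the tool's z in degrees; "claw": the closure in counts, from 0 (fully open) to 255 (shut). A call has 1 to 12 rows; each row shifts and turns the commanded pose from where the row before left it, along the tool's axes as they then stand; what a row does not reach is not made up. A row lasts 1/10 s, in which the tool goes at most 50 mm and 8.59 degrees, less where a joint would pass 70% of its speed; a pose out of reach is approached as far as the arm can. A call with a gripper value outside its range is refused whole. The fingers move at their own pace and stop on an object; "newtons" is the grip in N (left out, the last holds). Time passes only in rows, so rows that do not move let the fingers close. It gives the time, the measured TCP pose, the force, the opening and the grip force at its end, in the units of the state.
- read_state(): the state, without advancing time (a new reading comes with each control period).
- cams.get_image(name): name is "side" or "top" or "wrist"; returns a dict with "frame" (420x560x3 uint8, red, green, blue), "range_z" (420x560 float32, m along the optical axis (not along the pixel's ray), 0 where there is no reading), "camera_matrix" (3x3 intrinsics, pixels), "cam_to_world" (4x4, takes a point from camera to world coordinates). Camera axes: x right, y down, z forward; pixel columns grow to the right and rows downward; lengths in m; the calibration is good to about 2 mm. A picture is of the moment at which its call begins.
- env.hand_in(): hands the job in; it is judged then, once.
The state is a dict: "time_s": time; "qpos": joint angles; "joint_velocities": joint speeds; "effort": joint torques, N m; "tcp_pos": TCP position; "tool_rot": TCP orientation; "contact_force": force on the tool from outside, world axes, zero at the start; "ft_torque": the same for the moment, N m; "gripper_width": finger opening in m; "finger_force": force on a finger pad.
Only numpy, scipy, OpenCV 4.12 (cv2) and the standard library are available. Lean on these libraries where they do the work, as an engineer would, in place of code of your own. Each camera call takes 0.05 s, during which the arm holds its last target. There are 200 camera calls.

## Working session

There is one attempt and no reset: what is moved stays moved. The work goes in short steps, Python scripts to look and compute and a tool call to move; the robot and the scene stay as the last step left them, time stands still between calls to the robot, and variables do not carry over. Pictures are saved under pics/ and viewed, at most 10 in all, crops included, and the job is handed in when it is done.

Besides the shell and the picture viewer there is one more tool, called in YAML: its name, and indented under it one key for each argument. move_arm: Moves the arm, as the interface text tells. Its arguments: {"type":"object","properties":{"series":{"type":"array"},"newtons":{"type":"number"}},"required":["series"]}

```bash
mkdir -p pics; python3 - <<'E'
from bench import read_state, cams, env
import cv2, numpy as np
s=read_state(); print(s['time_s'],s['tcp_pos'],np.round(s['tool_rot'],3).tolist(),s['gripper_width'],s['contact_force'])
for n in ['side','top']:
    d=cams.get_image(n); cv2.imwrite(f'pics/{n}0.png',d['frame'][:,:,::-1]); np.savez(f'{n}0.npz',**d); print(n,np.round(d['cam_to_world'],3).tolist(),d['camera_matrix'].round(1).tolist())
E
```

```text
0.0 [0.25203899 0.54416715 0.22156094] [[-0.907, 0.42, -0.001], [0.42, 0.907, -0.002], [0.0, -0.002, -1.0]] 0.0877478321524373 [ 0.88371558  0.10509744 -0.25074005]
side [[0.095, -0.872, 0.48, -0.051], [-0.995, -0.08, 0.051, -0.1], [-0.006, -0.483, -0.876, 1.223], [0.0, 0.0, 0.0, 1.0]] [[421.0, 0.0, 282.6], [0.0, 421.0, 213.0], [0.0, 0.0, 1.0]]
top [[-0.021, -0.999, 0.04, 0.492], [-1.0, 0.021, 0.003, -0.036], [-0.004, -0.04, -0.999, 1.525], [0.0, 0.0, 0.0, 1.0]] [[425.1, 0.0, 276.9], [0.0, 425.1, 211.1], [0.0, 0.0, 1.0]]
```

View pics/top0.png

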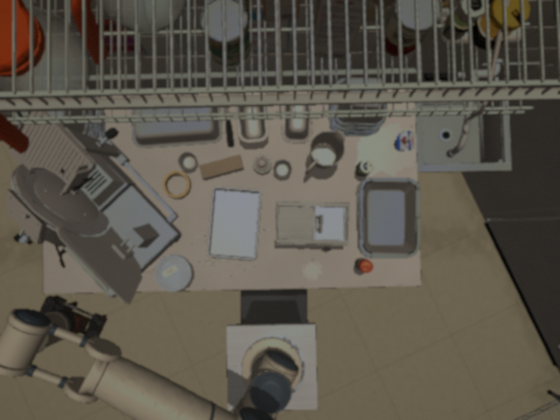

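View pics/side0.png

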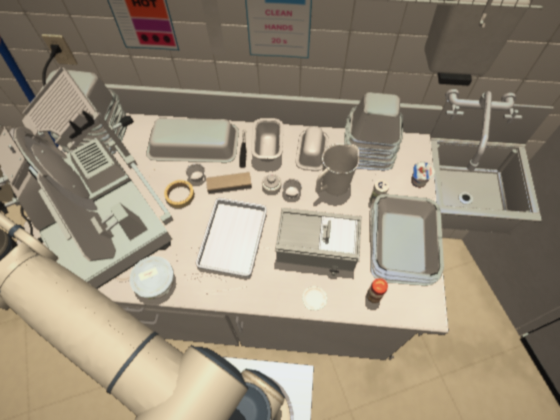

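The top view shows the sheet pan at about (235,223) and the caddy at (312,225). The bright cover is at (330,223) with its pull at (320,223), so the cover opens to image left (+y world). The side view agrees. Next I'll measure with depth and masks.

```bash
cat > h.py <<'E'
import numpy as np, cv2
def cloud(d):
    z=d['range_z'].astype(float); K=d['camera_matrix']; T=d['cam_to_world']
    v,u=np.indices(z.shape)
    p=np.stack([(u-K[0,2])/K[0,0]*z,(v-K[1,2])/K[1,1]*z,z],-1)@T[:3,:3].T+T[:3,3]
    p[z<=0]=np.nan
    return p
def ray(d,uv,h):
    K=d['camera_matrix'];T=d['cam_to_world']
    uv=np.atleast_2d(uv).astype(float)
    r=np.c_[(uv[:,0]-K[0,2])/K[0,0],(uv[:,1]-K[1,2])/K[1,1],np.ones(len(uv))]@T[:3,:3].T
    return T[:3,3]+r*((h-T[2,3])/r[:,2])[:,None]
E
python3 - <<'E'
from h import *
out=[]
for n,box in [('top',(200,180,440,290)),('side',(190,185,450,310))]:
    d=np.load(n+'0.npz'); P=cloud(d); 
    x0,y0,x1,y1=box
    q=P[y0:y1,x0:x1].reshape(-1,3); fr=d['frame'][y0:y1,x0:x1]
    cv2.imwrite(f'pics/{n}z.png',cv2.resize(fr[:,:,::-1],None,fx=3.2 if n=='top' else 3,fy=3.2 if n=='top' else 3,interpolation=cv2.INTER_CUBIC)[:600,:800])
    def rect(m,l):
        m=cv2.morphologyEx(m.astype(np.uint8),cv2.MORPH_OPEN,np.ones((2,2)))
        cs,_=cv2.findContours(m,cv2.RETR_EXTERNAL,cv2.CHAIN_APPROX_NONE)
        for c in sorted(cs,key=cv2.contourArea)[-3:]:
            pts=P[y0:y1,x0:x1][c[:,0,1],c[:,0,0]]
            pp=pts[np.isfinite(pts[:,0])]
            r=cv2.minAreaRect((pp[:,:2]*1000).astype(np.float32)); print(n,l,[np.round(a,1) for a in r],pp[:,2].mean().round(4))
    Z=P[y0:y1,x0:x1,2]
    tab=(Z<0.012)&(Z>-0.02); print(n,'table z',np.nanmedian(Z[tab]))
    rect((Z>0.085)&(Z<0.15)&(P[y0:y1,x0:x1,1]<0.05),'caddy')
    rect((Z>0.118)&(Z<0.15),'pull')
    rect((Z>0.014)&(Z<0.04),'pan')
    hsv=cv2.cvtColor(fr,cv2.COLOR_RGB2HSV); print(n,'V of', np.percentile(hsv[...,2],[50,90,99]))
E
```

```text
top table z 0.0001734629367227125
top caddy [array([ 350.5, -334.6]), array([72.1, 43.3]), np.float64(60.9)] 0.0628
top caddy [array([ 501.5, -158.5]), array([262.4, 151.5]), np.float64(88.5)] 0.0555
top caddy [array([ 546.5, -569.6]), array([536.7, 349. ]), np.float64(89.7)] -0.1437
top pull [array([ 503.2, -176.3]), array([11.1, 53.5]), np.float64(89.0)] 0.1199
top pan [array([460.3,  41.9]), array([ 23.5, 176.4]), np.float64(77.5)] 0.0124
top pan [array([622.6, 107.2]), array([171.4,  29.9]), np.float64(79.9)] 0.0158
top pan [array([473.1, 185.8]), array([260.5, 115.8]), np.float64(26.6)] 0.0152
top V of [129. 141. 148.]
side table z 0.0016496309387328267
side caddy [array([ 708.1, -145.5]), array([ 8.4, 67.5]), np.float64(75.3)] 0.0754
side caddy [array([ 533.5, -158.1]), array([260.6, 195.4]), np.float64(88.2)] 0.0803
side caddy [array([ 710.7, -546.3]), array([328.6, 867. ]), np.float64(49.7)] -0.0321
side pull [array([ 512.8, -177. ]), array([10.2, 69.4]), np.float64(86.5)] 0.1219
side pan [array([691.8, 162.4]), array([ 17.4, 139.4]), np.float64(8.4)] 0.0185
side pan [array([ 430.7, -149.3]), array([ 30.5, 242. ]), np.float64(0.7)] 0.0207
side pan [array([514.5, 120. ]), array([172.4, 250.3]), np.float64(84.7)] 0.0168
side V of [224. 237. 238.]
```

View pics/topz.png

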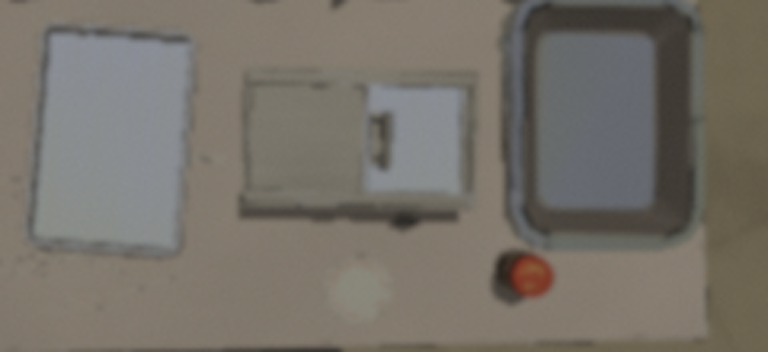

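The enlarged crop shows the cover as a bright rectangle spanning (365,84) to (464,193), with the pull at (380,140). The pan spans (30,27) to (192,253). Next I'll refine with colour masks cast onto the known heights.

```bash
python3 - <<'E'
from h import *
for n in ['top','side']:
    d=np.load(n+'0.npz'); P=cloud(d); f=d['frame'].astype(int)
    X,Y,Z=P[...,0],P[...,1],P[...,2]
    blue=(f[...,2]-f[...,0])
    def fit(m,h,l):
        m=cv2.morphologyEx(m.astype(np.uint8),cv2.MORPH_OPEN,np.ones((3,3)))
        cs,_=cv2.findContours(m,cv2.RETR_EXTERNAL,cv2.CHAIN_APPROX_NONE)
        c=max(cs,key=cv2.contourArea)
        p=ray(d,c[:,0],h)[:,:2]*1000
        r=cv2.minAreaRect(p.astype(np.float32)); print(n,l,[np.round(a,1) for a in r])
    reg=(X>.38)&(X<.62)&(Y>-.32)&(Y<0)
    print('blue deck/cover',blue[reg&(Z>.09)&(Y>-.12)].mean(),blue[reg&(Z>.09)&(Y<-.2)&(Y>-.25)].mean())
    fit(reg&(Z>.09)&(blue>-6 if n=='top' else blue>-8)&(X>.42)&(X<.58)&(Y<-.14),.1045,'cover')
    fit(reg&(Z>.095),.104,'caddy top')
    t=reg&(Z>.118)&(Z<.15); q=P[t]; print('pull pts',len(q),q.mean(0).round(4),q.min(0).round(4),q.max(0).round(4))
    c=reg&(Z>.106)&(Z<.116)&((X<.45)|(X>.55)); q=P[c]
    for s in (q[:,0]<.5,q[:,0]>.5):
        w=q[s]; 
        if len(w)>20: print('rail',len(w),np.median(w,0).round(4),w[:,1].min().round(3),w[:,1].max().round(3),'slope dx/dy',np.polyfit(w[:,1],w[:,0],1).round(4))
    r2=(X>.33)&(X<.65)&(Y>-.02)&(Y<.25)
    fit(r2&(Z>.012)&(Z<.04)|(r2&(blue>-8)&(Z<.04)),.02,'pan')
    fit(r2&(Z>.012)&(Z<.04),.022,'pan z')
    # all tall obstacles near
    for x0,y0,a in [(.3,-.34,0)]: pass
T=np.load('top0.npz');P=cloud(T);
print('shelf', [ (h,P[(P[...,2]>h)&(P[...,0]>.4)&(abs(P[...,1])<.3)][:,0].min().round(3)) for h in (.15,.3,.5)])
q=P[(P[...,2]>.3)&(P[...,0]>.4)&(abs(P[...,1])<.3)]; print(q[:,2].min())
E
```

```text
blue deck/cover -14.079333986287953 -6.083974807557733
top cover [array([ 505.9, -203.4]), array([101.6, 112.3]), np.float64(86.2)]
top caddy top [array([ 936.7, -449.2]), array([  61.9, 1088.6]), np.float64(0.1)]
pull pts 54 [ 0.5111 -0.1818  0.1359] [ 0.4801 -0.3185  0.1182] [ 0.6128 -0.1675  0.1451]
rail 264 [ 0.4425 -0.1956  0.1101] -0.32 -0.026 slope dx/dy [0.0728 0.453 ]
rail 378 [ 0.5686 -0.1855  0.1101] -0.32 -0.029 slope dx/dy [-0.0408  0.5629]
top pan [array([513.2, 122.6]), array([176.5, 250.9]), np.float64(84.3)]
top pan z [array([441.6, 212.9]), array([10.2, 57.1]), np.float64(83.4)]
blue deck/cover -28.990318118948824 -13.939354838709678
side cover [array([ 482.3, -311. ]), array([  8.8, 109.8]), np.float64(89.3)]
side caddy top [array([ 506.4, -147. ]), array([245.3, 148.7]), np.float64(87.7)]
pull pts 67 [ 0.5059 -0.1898  0.1354] [ 0.4408 -0.3173  0.118 ] [ 0.6154 -0.1689  0.1456]
rail 380 [ 0.4432 -0.1969  0.1109] -0.32 -0.027 slope dx/dy [0.0747 0.4544]
rail 465 [ 0.5691 -0.19    0.1106] -0.319 -0.03 slope dx/dy [-0.0307  0.5648]
side pan [array([564. , 173.8]), array([135.3, 286.9]), np.float64(49.6)]
side pan z [array([562.9, 173.4]), array([135.1, 286.4]), np.float64(49.6)]
shelf [(0.15, np.float64(0.612)), (0.3, np.float64(0.612)), (0.5, np.float64(0.612))]
0.30015641898473233
```

```bash
python3 - <<'E'
from h import *
for n in ['top','side']:
    d=np.load(n+'0.npz'); P=cloud(d); f=d['frame'].astype(int)
    X,Y,Z=P[...,0],P[...,1],P[...,2]
    for l,xr in(('lo',(.42,.46)),('hi',(.55,.59))):
        m=(Z>.107)&(Z<.116)&(X>xr[0])&(X<xr[1])&(Y>-.272)&(Y<-.02); q=P[m]
        for _ in range(3):
            a=np.polyfit(q[:,1],q[:,0],1); r=abs(np.polyval(a,q[:,1])-q[:,0]); q=q[r<max(.004,0)]
        print(n,'rail',l,len(q),'yaw deg',np.degrees(-np.arctan(a[0])).round(2),'x at y=-.147',np.polyval(a,-.147).round(4),q[:,1].min().round(4),q[:,1].max().round(4))
    m=(Z>.128)&(Z<.142)&(X>.46)&(X<.56)&(Y>-.2)&(Y<-.15); q=P[m]; print('pull',len(q),q.mean(0).round(4),np.percentile(q,[2,98],axis=0).round(4).tolist())
    pm=(Z>.014)&(Z<.035)&(X>.36)&(X<.66)&(Y>.02)&(Y<.22); q=P[pm][:,:2]*1000
    print('pan rim pts',len(q),np.percentile(q,[2,50,98],axis=0).round(0).tolist())
    xs=np.arange(.15,.85,.05); ys=np.arange(.6,-.4,-.05)
    print('rows x from .15; cols y from .6 down')
    for x in xs: print('%.2f'%x,' '.join('%4d'%(1000*Z[(X>x)&(X<=x+.05)&(Y<y)&(Y>=y-.05)].max()) if ((X>x)&(X<=x+.05)&(Y<y)&(Y>=y-.05)).any() else ' -- ' for y in ys))
E
```

```text
top rail lo 108 yaw deg -1.16 x at y=-.147 0.4458 -0.2626 -0.0266
top rail hi 140 yaw deg -2.33 x at y=-.147 0.5673 -0.266 -0.0291
pull 47 [ 0.5055 -0.1714  0.1369] [[0.4802, -0.175, 0.1303], [0.5322, -0.1678, 0.141]]
pan rim pts 556 [[386.0, 28.0], [514.0, 130.0], [639.0, 216.0]]
rows x from .15; cols y from .6 down
0.15  615  612  563  573  575  575  571  543 -748   -2    2  -11   -6    0    4 -750 -847  --  -862 -851
0.20  618  616  578  564  575  559  --   --   --   --   --   --   --   --   --   --   --   --   --   -- 
0.25  613  619  612  562  309   61   54    6    7    6    5    8    7    7    8    7    8    6    8    7
0.30  602  618  601  325  284   58   63   10    7    9    8   12    9    7    9   11    8   11  111    6
0.35  --   329  327  303   87   60   59   28   32   33   33   28    8    9    8   10    7   74  117  117
0.40  331  331  309  206  201   95    7   30   26   13   30   30  114  115  117  117  117  111  119  118
0.45  331  326  201  209  209   95   11   31   12   13   10   32  112  113  111  141  112  110  117   65
0.50  323  190   93  190  112   91    9   33  
[... 1782 characters left out ...]
    7   34   24   10   10   33  110  108  106  145  112  112  118   65
0.55  335  134   93   91   92   74    7   29   34   10   11   32  114  116  116  116  115  115  118   65
0.60  363  410  432   92   66   30   31   25   33   34   33   32    8    4    6    6    7    5  118  119
0.65  302  392  377   67   31   30   32   32   32   29    8   38   39   44  149  153  154  719  114  117
0.70  334  351  348    8    7   42   42   34   34   33   33   59   41   41  153  716  719  722  724  727
0.75  350  343  204    8    9   38   41   13    9   30   69   71    9    9  153  154  149  152    9    7
0.80  351  203  205   72   74   72   73   71   69   68   71   72   70   70   69  152  167  208  219  211
```

Measurements, with the top and side views agreeing:

| Item | Position (m) | Yaw |
|---|---|---|
| Caddy centre | (0.507, -0.146) | -2° |
| Pull | (0.506, -0.173) | with the caddy |
| Pan | (0.513, 0.122) | -5.7° |

The slicer is up to 0.33 m tall, so I'll rise first and then swing over it.

move_arm:
  series:
    - {"dz":-50}
    - {"dz":-50}
    - {"dz":-50}
    - {"dz":-50}
    - {"roll":-7.6}
    - {"roll":-7.6}
    - {"roll":-7.6}
    - {"dx":-17,"dy":-44}
    - {"dx":-17,"dy":-44}
    - {"dx":-17,"dy":-44}
    - {"dx":-17,"dy":-44}
    - {"dx":-17,"dy":-44}

```text
validation failed for argument at $.se...
```

move_arm:
  series:
    - {"dx":-17,"dy":-44}
    - {"dx":-17,"dy":-44}
    - {"dx":-17,"dy":-44}
    - {"dx":-17,"dy":-44}
    - {"dx":-17,"dy":-44}
    - {"dx":-17,"dy":-44}
    - {"dx":-17,"dy":-44}
    - {"dx":-17,"dy":-44}
    - {"dx":-17,"dy":-44}
    - {"dx":-17,"dy":-44}
    - {"dx":-17,"dy":-44}

```text
validation failed for argument at $.se...
```

move_arm:
  series:
    - {"dx":0,"dy":0,"dz":-50,"roll":0,"claw":0}
    - {"dx":0,"dy":0,"dz":-50,"roll":0,"claw":0}
    - {"dx":0,"dy":0,"dz":-50,"roll":0,"claw":0}
    - {"dx":0,"dy":0,"dz":-50,"roll":0,"claw":0}
    - {"dx":0,"dy":0,"dz":0,"roll":-7.6,"claw":0}
    - {"dx":0,"dy":0,"dz":0,"roll":-7.6,"claw":0}
    - {"dx":0,"dy":0,"dz":0,"roll":-7.6,"claw":0}

```text
time_s: 0.8
tcp_pos: [0.2524, 0.5447, 0.4225]
tool_rot: [[-1.0, 0.03, 0.0], [0.03, 1.0, 0.0], [-0.0, 0.0, -1.0]]
contact_force: [0.1, 0.2, -0.3]
gripper_width: 0.0875
finger_force: 0.0
```

move_arm:
  series:
    - {"dx":-17,"dy":-44,"dz":0,"roll":0,"claw":0}
    - {"dx":-17,"dy":-44,"dz":0,"roll":0,"claw":0}
    - {"dx":-17,"dy":-44,"dz":0,"roll":0,"claw":0}
    - {"dx":-17,"dy":-44,"dz":0,"roll":0,"claw":0}
    - {"dx":-17,"dy":-44,"dz":0,"roll":0,"claw":0}
    - {"dx":-17,"dy":-44,"dz":0,"roll":0,"claw":0}
    - {"dx":-17,"dy":-44,"dz":0,"roll":0,"claw":0}
    - {"dx":-17,"dy":-44,"dz":0,"roll":0,"claw":0}
    - {"dx":-17,"dy":-44,"dz":0,"roll":0,"claw":0}
    - {"dx":-17,"dy":-44,"dz":0,"roll":0,"claw":0}
    - {"dx":-17,"dy":-44,"dz":0,"roll":0,"claw":0}

```text
time_s: 1.9
tcp_pos: [0.4218, 0.0522, 0.4224]
tool_rot: [[-0.999, 0.036, -0.0], [0.036, 0.999, 0.0], [0.0, 0.0, -1.0]]
contact_force: [1.2, 1.0, 0.5]
gripper_width: 0.0879
finger_force: 0.0
```

move_arm:
  series:
    - {"dx":-17,"dy":-44,"dz":20,"roll":0,"claw":0}
    - {"dx":-17,"dy":-44,"dz":20,"roll":0,"claw":0}
    - {"dx":-17,"dy":-44,"dz":20,"roll":0,"claw":0}
    - {"dx":-17,"dy":-44,"dz":20,"roll":0,"claw":0}
    - {"dx":-17,"dy":-44,"dz":20,"roll":0,"claw":0}
    - {"dx":0,"dy":0,"dz":0,"roll":0,"claw":0}

```text
time_s: 2.5
tcp_pos: [0.4968, -0.1678, 0.3189]
tool_rot: [[-0.999, 0.041, -0.009], [0.041, 0.999, 0.002], [0.009, 0.002, -1.0]]
contact_force: [0.5, 0.7, -1.2]
gripper_width: 0.0878
finger_force: 0.0
```

```bash
python3 - <<'E'
from bench import read_state, cams
from h import *
s=read_state(); print(s['time_s'],s['tcp_pos'],np.round(s['tool_rot'],3).tolist(),s['contact_force'])
d=cams.get_image('wrist'); np.savez('w1.npz',**d); cv2.imwrite('pics/w1.png',d['frame'][:,:,::-1])
P=cloud(d);X,Y,Z=P[...,0],P[...,1],P[...,2]
m=(Z>.125)&(Z<.145)&(X>.46)&(X<.56)&(Y>-.21)&(Y<-.14); q=P[m]; print('pull',len(q),np.median(q,0).round(4),np.percentile(q,[2,98],axis=0).round(4).tolist())
E
```

```text
2.5 [ 0.49679028 -0.16777031  0.31893054] [[-0.999, 0.041, -0.009], [0.041, 0.999, 0.002], [0.009, 0.002, -1.0]] [ 0.52862541  0.71987817 -1.24304486]
pull 340 [ 0.505  -0.1721  0.1373] [[0.4785, -0.1766, 0.1327], [0.5323, -0.1679, 0.1392]]
```

View pics/w1.png

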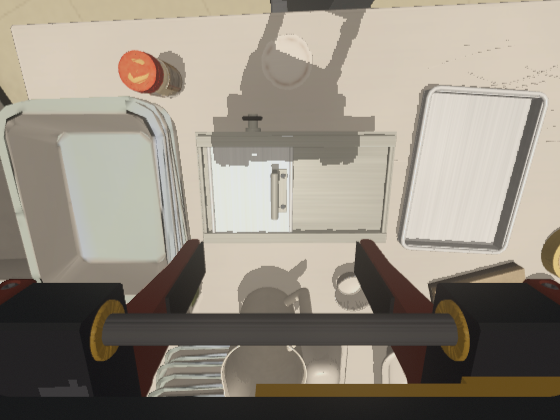

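The wrist view shows the cover at (213–292,145–233) and the pull bar at (276,192). The pull measures (0.505, -0.172), agreeing with the other cameras. I'll descend and grip it.

move_arm:
  series:
    - {"dx":-4,"dy":-2,"dz":40,"roll":0,"claw":0}
    - {"dx":-4,"dy":-2,"dz":40,"roll":0,"claw":0}
    - {"dx":0,"dy":0,"dz":40,"roll":0,"claw":0}
    - {"dx":0,"dy":0,"dz":40,"roll":0,"claw":0}
    - {"dx":0,"dy":0,"dz":30,"roll":0,"claw":0}
    - {"dx":0,"dy":0,"dz":0,"roll":0,"claw":0}
    - {"dx":0,"dy":0,"dz":0,"roll":0,"claw":0}

```text
time_s: 3.25
tcp_pos: [0.505, -0.1671, 0.1364]
tool_rot: [[-0.999, 0.035, 0.001], [0.035, 0.999, -0.0], [-0.001, -0.0, -1.0]]
contact_force: [0.5, 0.4, -0.2]
gripper_width: 0.0879
finger_force: 0.0
```

move_arm:
  series:
    - {"dx":0,"dy":-5,"dz":13,"roll":0,"claw":0}
    - {"dx":0,"dy":0,"dz":12,"roll":0,"claw":0}
    - {"dx":0,"dy":0,"dz":0,"roll":0,"claw":255}
    - {"dx":0,"dy":0,"dz":0,"roll":0,"claw":255}
    - {"dx":0,"dy":0,"dz":0,"roll":0,"claw":255}
    - {"dx":0,"dy":0,"dz":0,"roll":0,"claw":255}
    - {"dx":0,"dy":0,"dz":0,"roll":0,"claw":255}
    - {"dx":0,"dy":0,"dz":0,"roll":0,"claw":255}
    - {"dx":0,"dy":0,"dz":0,"roll":0,"claw":255}
    - {"dx":0,"dy":0,"dz":0,"roll":0,"claw":255}
  newtons: 20

```text
time_s: 4.25
tcp_pos: [0.5046, -0.1728, 0.1101]
tool_rot: [[-0.999, 0.036, 0.0], [0.036, 0.999, -0.0], [-0.0, -0.0, -1.0]]
contact_force: [-1.0, 0.0, -0.6]
gripper_width: 0.0272
finger_force: 0.0
```

move_arm:
  series:
    - {"dx":0,"dy":0,"dz":0,"roll":0,"claw":255}
    - {"dx":0,"dy":0,"dz":0,"roll":0,"claw":255}
    - {"dx":0,"dy":0,"dz":0,"roll":0,"claw":255}
    - {"dx":0,"dy":0,"dz":0,"roll":0,"claw":255}
    - {"dx":0,"dy":0,"dz":0,"roll":0,"claw":255}

```text
time_s: 4.75
tcp_pos: [0.5046, -0.1731, 0.11]
tool_rot: [[-0.999, 0.036, -0.0], [0.036, 0.999, -0.001], [-0.0, -0.001, -1.0]]
contact_force: [-0.3, -2.7, 0.4]
gripper_width: 0.0081
finger_force: 20.0
```

move_arm:
  series:
    - {"dx":0,"dy":5,"dz":0,"roll":0,"claw":255}
    - {"dx":0,"dy":5,"dz":0,"roll":0,"claw":255}
    - {"dx":0,"dy":5,"dz":0,"roll":0,"claw":255}
    - {"dx":0,"dy":4,"dz":0,"roll":0,"claw":255}
    - {"dx":0,"dy":0,"dz":0,"roll":0,"claw":255}

```text
time_s: 5.25
tcp_pos: [0.5053, -0.155, 0.11]
tool_rot: [[-0.999, 0.037, 0.0], [0.037, 0.999, -0.004], [-0.0, -0.004, -1.0]]
contact_force: [0.7, -9.6, -1.7]
gripper_width: 0.0084
finger_force: 20.0
```

move_arm:
  series:
    - {"dx":0,"dy":1,"dz":0,"roll":0,"claw":255}
    - {"dx":0,"dy":1,"dz":0,"roll":0,"claw":255}
    - {"dx":0,"dy":0,"dz":0,"roll":0,"claw":255}

```text
time_s: 5.55
tcp_pos: [0.5053, -0.155, 0.11]
tool_rot: [[-0.999, 0.038, 0.0], [0.038, 0.999, -0.007], [-0.001, -0.007, -1.0]]
contact_force: [1.6, -16.0, -4.2]
gripper_width: 0.0082
finger_force: 20.0
```

move_arm:
  series:
    - {"dx":0,"dy":-5,"dz":0,"roll":0,"claw":255}
    - {"dx":0,"dy":-6,"dz":0,"roll":0,"claw":255}
    - {"dx":0,"dy":-6,"dz":0,"roll":0,"claw":255}
    - {"dx":0,"dy":-4,"dz":0,"roll":0,"claw":255}
    - {"dx":0,"dy":0,"dz":0,"roll":0,"claw":255}

```text
time_s: 6.05
tcp_pos: [0.5046, -0.1723, 0.11]
tool_rot: [[-0.999, 0.035, -0.0], [0.035, 0.999, 0.001], [0.0, 0.001, -1.0]]
contact_force: [-0.1, 4.8, 0.2]
gripper_width: 0.0084
finger_force: 20.0
```

Back within 1 mm of the start, so I'll begin the second pull.

move_arm:
  series:
    - {"dx":0,"dy":-1,"dz":0,"roll":0,"claw":255}
    - {"dx":0,"dy":0,"dz":0,"roll":0,"claw":255}
    - {"dx":0,"dy":6,"dz":0,"roll":0,"claw":255}
    - {"dx":0,"dy":6,"dz":0,"roll":0,"claw":255}
    - {"dx":0,"dy":5,"dz":0,"roll":0,"claw":255}
    - {"dx":0,"dy":4,"dz":0,"roll":0,"claw":255}
    - {"dx":0,"dy":2,"dz":0,"roll":0,"claw":255}
    - {"dx":0,"dy":0,"dz":0,"roll":0,"claw":255}

```text
time_s: 6.85
tcp_pos: [0.5053, -0.1549, 0.11]
tool_rot: [[-0.999, 0.039, 0.001], [0.039, 0.999, -0.009], [-0.001, -0.009, -1.0]]
contact_force: [1.1, -15.6, -3.7]
gripper_width: 0.0084
finger_force: 20.0
```

move_arm:
  series:
    - {"dx":0,"dy":-6,"dz":0,"roll":0,"claw":255}
    - {"dx":0,"dy":-6,"dz":0,"roll":0,"claw":255}
    - {"dx":0,"dy":-6,"dz":0,"roll":0,"claw":255}
    - {"dx":0,"dy":-5,"dz":0,"roll":0,"claw":255}
    - {"dx":0,"dy":-1,"dz":0,"roll":0,"claw":255}
    - {"dx":0,"dy":0,"dz":0,"roll":0,"claw":255}

```text
time_s: 7.45
tcp_pos: [0.5045, -0.1746, 0.11]
tool_rot: [[-0.999, 0.036, -0.0], [0.036, 0.999, 0.0], [0.0, 0.0, -1.0]]
contact_force: [-0.3, 3.6, 1.1]
gripper_width: 0.0082
finger_force: 20.0
```

move_arm:
  series:
    - {"dx":0,"dy":6,"dz":0,"roll":0,"claw":255}
    - {"dx":0,"dy":6,"dz":0,"roll":0,"claw":255}
    - {"dx":0,"dy":5,"dz":0,"roll":0,"claw":255}
    - {"dx":0,"dy":4,"dz":0,"roll":0,"claw":255}
    - {"dx":0,"dy":3,"dz":0,"roll":0,"claw":255}
    - {"dx":0,"dy":0,"dz":0,"roll":0,"claw":255}

```text
time_s: 8.05
tcp_pos: [0.5055, -0.1502, 0.11]
tool_rot: [[-0.999, 0.035, 0.0], [0.035, 0.999, 0.0], [-0.0, 0.0, -1.0]]
contact_force: [1.3, -2.4, -1.5]
gripper_width: 0.0083
finger_force: 20.0
```

It runs on the third pull, so I'll open it fully.

move_arm:
  series:
    - {"dx":0,"dy":10,"dz":0,"roll":0,"claw":255}
    - {"dx":0,"dy":10,"dz":0,"roll":0,"claw":255}
    - {"dx":0,"dy":10,"dz":0,"roll":0,"claw":255}
    - {"dx":0,"dy":10,"dz":0,"roll":0,"claw":255}
    - {"dx":0,"dy":10,"dz":0,"roll":0,"claw":255}
    - {"dx":0,"dy":10,"dz":0,"roll":0,"claw":255}
    - {"dx":0,"dy":10,"dz":0,"roll":0,"claw":255}
    - {"dx":0,"dy":8,"dz":0,"roll":0,"claw":255}
    - {"dx":0,"dy":3,"dz":0,"roll":0,"claw":255}
    - {"dx":0,"dy":2,"dz":0,"roll":0,"claw":255}
    - {"dx":0,"dy":0,"dz":0,"roll":0,"claw":255}

```text
time_s: 9.15
tcp_pos: [0.5087, -0.07, 0.1101]
tool_rot: [[-0.999, 0.037, 0.001], [0.037, 0.999, -0.005], [-0.001, -0.005, -1.0]]
contact_force: [4.0, -13.0, -3.6]
gripper_width: 0.0086
finger_force: 20.0
```

move_arm:
  series:
    - {"dx":0,"dy":-2,"dz":0,"roll":0,"claw":128}
    - {"dx":0,"dy":0,"dz":0,"roll":0,"claw":128}
    - {"dx":0,"dy":0,"dz":0,"roll":0,"claw":128}
    - {"dx":0,"dy":0,"dz":0,"roll":0,"claw":128}
    - {"dx":0,"dy":0,"dz":-25,"roll":0,"claw":128}
    - {"dx":0,"dy":0,"dz":-35,"roll":0,"claw":255}
    - {"dx":0,"dy":-30,"dz":-35,"roll":0,"claw":255}
    - {"dx":0,"dy":-35,"dz":-30,"roll":0,"claw":255}
    - {"dx":0,"dy":-35,"dz":-30,"roll":0,"claw":255}
    - {"dx":0,"dy":-34,"dz":0,"roll":0,"claw":255}
    - {"dx":0,"dy":0,"dz":0,"roll":0,"claw":255}
    - {"dx":0,"dy":0,"dz":0,"roll":0,"claw":255}

```text
time_s: 10.35
tcp_pos: [0.5033, -0.2037, 0.2645]
tool_rot: [[-0.999, 0.037, -0.001], [0.037, 0.999, 0.001], [0.001, 0.001, -1.0]]
contact_force: [0.6, -0.1, 0.3]
gripper_width: 0.0007
finger_force: 0.0
```

```bash
cat > well.py <<'E'
from bench import read_state, cams
from h import *
s=read_state(); print(s['time_s'],s['tcp_pos'],s['gripper_width'],s['contact_force'].round(1) if hasattr(s['contact_force'],'round') else s['contact_force'])
for n in ['wrist','top','side']:
    d=cams.get_image(n); np.savez(n+'2.npz',**d); P=cloud(d);X,Y,Z=P[...,0],P[...,1],P[...,2]
    if n=='wrist': cv2.imwrite('pics/w2.png',d['frame'][:,:,::-1])
    box=(X>.44)&(X<.57)&(Y>-.27)&(Y<-.14)
    m=(box&(Z<.062)&(Z>.03)).astype(np.uint8)
    m=cv2.morphologyEx(m,cv2.MORPH_OPEN,np.ones((2,2)))
    cs,_=cv2.findContours(m,cv2.RETR_EXTERNAL,cv2.CHAIN_APPROX_NONE)
    q=P[m>0]
    if len(q): print(n,'floor',len(q),np.nanmedian(q,0).round(4),np.nanpercentile(q,[1,99],axis=0).round(4).tolist())
    q=P[box&(Z>.070)&(Z<.090)]; print(n,'wall pts',len(q))
    if len(q)>20:
        A=np.c_[2*q[:,:2],np.ones(len(q))]; c=np.linalg.lstsq(A,(q[:,:2]**2).sum(1),rcond=None)[0]; print('  wall circle',c[:2].round(4),np.sqrt(c[2]+c[0]**2+c[1]**2).round(4))
    q=P[(Z>.128)&(Z<.142)&(X>.46)&(X<.56)&(Y>-.12)&(Y<-.04)]
    if len(q): print(n,'pull',np.median(q,0).round(4))
E
python3 well.py
```

```text
10.35 [ 0.50331622 -0.20370725  0.2644802 ] 0.0007014819834587582 [ 0.6 -0.1  0.3]
wrist floor 1640 [ 0.5118 -0.2032  0.0439] [[0.4864, -0.2319, 0.0421], [0.5347, -0.1749, 0.0678]]
wrist wall pts 310
  wall circle [ 0.5051 -0.2042] 0.0297
wrist pull [ 0.5085 -0.0703  0.1371]
top floor 18 [ 0.5008 -0.184   0.0467] [[0.4928, -0.1879, 0.0407], [0.5134, -0.1302, 0.6169]]
top wall pts 0
top pull [ 0.505  -0.0675  0.1387]
side floor 156 [ 0.5171 -0.2133  0.0461] [[0.4743, -0.2341, 0.0403], [0.5372, -0.1903, 0.101]]
side wall pts 48
  wall circle [ 0.5097 -0.2071] 0.0266
```

View pics/w2.png

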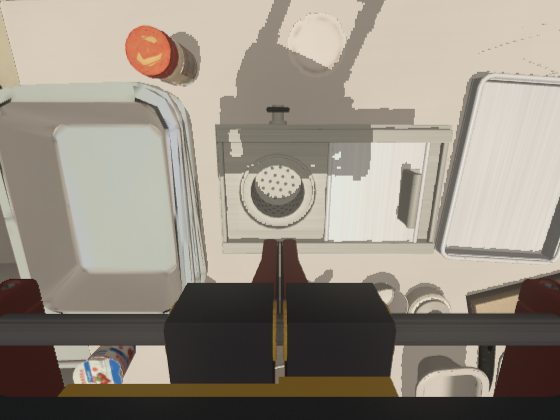

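The wrist view shows the cover fully open and the strainer clear at (278,185). Its wall circle is centred at (0.505, -0.204) with radius 29.7 mm. Next I'll descend with closed fingers.

move_arm:
  series:
    - {"dx":-1.7,"dy":-1,"dz":40,"roll":0,"claw":255}
    - {"dx":0,"dy":0,"dz":40,"roll":0,"claw":255}
    - {"dx":0,"dy":0,"dz":40,"roll":0,"claw":255}
    - {"dx":0,"dy":0,"dz":24,"roll":0,"claw":255}
    - {"dx":0,"dy":0,"dz":0,"roll":0,"claw":255}
    - {"dx":0,"dy":0,"dz":0,"roll":0,"claw":255}

```text
time_s: 11.1
tcp_pos: [0.5053, -0.2039, 0.1216]
tool_rot: [[-0.999, 0.035, -0.0], [0.035, 0.999, 0.0], [0.0, 0.0, -1.0]]
contact_force: [0.4, 0.2, 0.5]
gripper_width: 0.0004
finger_force: 0.0
```

move_arm:
  series:
    - {"dx":0,"dy":-0.7,"dz":25,"roll":0,"claw":255}
    - {"dx":0,"dy":0,"dz":20,"roll":0,"claw":255}
    - {"dx":0,"dy":0,"dz":15,"roll":0,"claw":255}
    - {"dx":0,"dy":0,"dz":8,"roll":0,"claw":255}
    - {"dx":0,"dy":0,"dz":0,"roll":0,"claw":255}
    - {"dx":0,"dy":0,"dz":0,"roll":0,"claw":255}

```text
time_s: 11.7
tcp_pos: [0.5057, -0.2057, 0.0543]
tool_rot: [[-0.999, 0.036, 0.001], [0.036, 0.999, -0.001], [-0.001, -0.001, -1.0]]
contact_force: [0.0, -0.5, 0.6]
gripper_width: 0.0003
finger_force: 0.0
```

move_arm:
  series:
    - {"dx":0,"dy":0,"dz":0,"roll":0,"claw":0}
    - {"dx":0,"dy":0,"dz":0,"roll":0,"claw":0}
    - {"dx":0,"dy":0,"dz":0,"roll":0,"claw":0}
    - {"dx":0,"dy":0,"dz":0,"roll":0,"claw":0}
    - {"dx":0,"dy":0,"dz":0,"roll":0,"claw":0}
    - {"dx":0,"dy":0,"dz":0,"roll":0,"claw":0}
    - {"dx":0,"dy":0,"dz":0,"roll":0,"claw":0}
    - {"dx":0,"dy":0,"dz":0,"roll":0,"claw":0}
    - {"dx":0,"dy":0,"dz":0,"roll":0,"claw":0}
  newtons: 30

```text
time_s: 12.6
tcp_pos: [0.5053, -0.2056, 0.0532]
tool_rot: [[-0.999, 0.036, 0.0], [0.036, 0.999, -0.0], [-0.0, -0.0, -1.0]]
contact_force: [1.7, -2.0, 1.2]
gripper_width: 0.0333
finger_force: 26.0
```

move_arm:
  series:
    - {"dx":0,"dy":0,"dz":0,"roll":0,"claw":0}
    - {"dx":0,"dy":0,"dz":-5,"roll":0,"claw":0}
    - {"dx":0,"dy":0,"dz":-10,"roll":0,"claw":0}
    - {"dx":0,"dy":0,"dz":-15,"roll":0,"claw":0}
    - {"dx":0,"dy":0,"dz":-20,"roll":0,"claw":0}
    - {"dx":0,"dy":0,"dz":-25,"roll":0,"claw":0}
    - {"dx":0,"dy":0,"dz":-25,"roll":0,"claw":0}
    - {"dx":0,"dy":0,"dz":-25,"roll":0,"claw":0}
    - {"dx":0,"dy":0,"dz":-10,"roll":0,"claw":0}
    - {"dx":0,"dy":0,"dz":0,"roll":0,"claw":0}

```text
time_s: 13.6
tcp_pos: [0.5059, -0.2058, 0.1907]
tool_rot: [[-0.999, 0.036, 0.004], [0.036, 0.999, -0.002], [-0.004, -0.002, -1.0]]
contact_force: [0.3, -0.5, -3.1]
gripper_width: 0.0334
finger_force: 26.2
```

```bash
python3 - <<'E'
from bench import read_state, cams
from h import *
s=read_state(); print(s['time_s'],s['tcp_pos'],s['gripper_width'],s['finger_force'],s['contact_force'])
d=cams.get_image('side'); np.savez('side3.npz',**d)
cv2.imwrite('pics/s3.png',cv2.resize(d['frame'][140:310,190:450,::-1],None,fx=3,fy=3,interpolation=cv2.INTER_CUBIC))
d=cams.get_image('wrist'); np.savez('wrist3.npz',**d)
P=cloud(np.load('wrist2.npz'));X,Y,Z=P[...,0],P[...,1],P[...,2]
for l,dd in (('w1',np.load('w1.npz')),('w2',np.load('wrist2.npz'))):
    P=cloud(dd);X,Y,Z=P[...,0],P[...,1],P[...,2]
    m=(Z>.014)&(Z<.035)&(X>.36)&(X<.66)&(Y>.0)&(Y<.225)
    m=cv2.morphologyEx(m.astype(np.uint8),cv2.MORPH_CLOSE,np.ones((3,3)))
    c=max(cv2.findContours(m,cv2.RETR_EXTERNAL,cv2.CHAIN_APPROX_NONE)[0],key=cv2.contourArea)
    p=P[c[:,0,1],c[:,0,0]]; r=cv2.minAreaRect((p[np.isfinite(p[:,0]),:2]*1000).astype(np.float32)); print(l,r)
    q=P[(Z>-.002)&(Z<.01)&(X>.45)&(X<.55)&(Y>.08)&(Y<.16)]; print('pan floor z',np.median(q[:,2]) if len(q) else None)
E
```

```text
13.6 [ 0.50587515 -0.20581174  0.19067301] 0.03339004847142805 26.160666296833597 [ 0.31423941 -0.53896106 -3.14253576]
w1 ((513.7130126953125, 122.30005645751953), (176.13156127929688, 250.52635192871094), 84.28706359863281)
pan floor z 0.002926791778531168
w2 ((514.8736572265625, 135.50294494628906), (203.06703186035156, 250.968017578125), 84.7985610961914)
pan floor z 0.002987723448498014
```

View pics/s3.png

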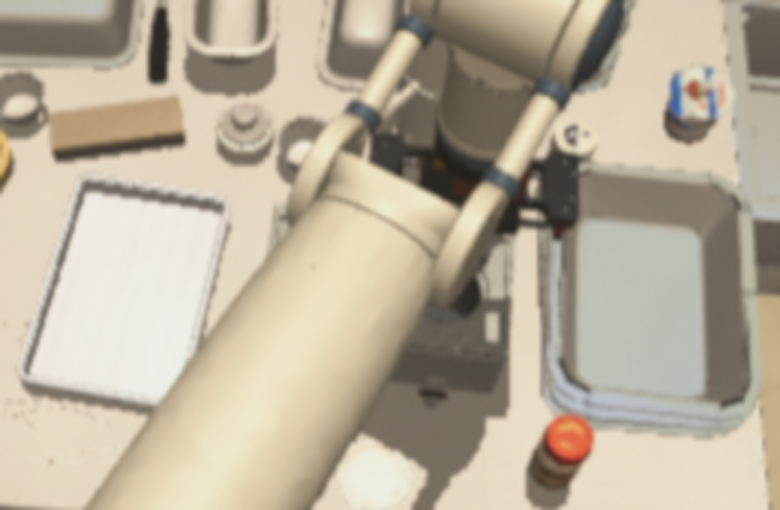

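The side view shows the arm lifting over the caddy, with the pan at (125,290) undisturbed. The wrist carries 3.1 N, so the strainer is held. I'll carry it over the deck to the pan.

move_arm:
  series:
    - {"dx":0,"dy":12,"dz":-5,"roll":0,"claw":0}
    - {"dx":0,"dy":25,"dz":0,"roll":0,"claw":0}
    - {"dx":1,"dy":35,"dz":0,"roll":0,"claw":0}
    - {"dx":1,"dy":40,"dz":0,"roll":0,"claw":0}
    - {"dx":1,"dy":40,"dz":0,"roll":0,"claw":0}
    - {"dx":1,"dy":40,"dz":0,"roll":0,"claw":0}
    - {"dx":0,"dy":40,"dz":0,"roll":0,"claw":0}
    - {"dx":0,"dy":40,"dz":0,"roll":0,"claw":0}
    - {"dx":0,"dy":30,"dz":0,"roll":0,"claw":0}
    - {"dx":0,"dy":18,"dz":0,"roll":0,"claw":0}
    - {"dx":0,"dy":8,"dz":0,"roll":0,"claw":0}
    - {"dx":0,"dy":0,"dz":0,"roll":0,"claw":0}

```text
time_s: 14.9
tcp_pos: [0.5123, 0.1235, 0.1922]
tool_rot: [[-0.999, 0.034, -0.002], [0.034, 0.999, -0.0], [0.002, -0.0, -1.0]]
contact_force: [0.2, -0.5, -2.3]
gripper_width: 0.0333
finger_force: 26.2
```

move_arm:
  series:
    - {"dx":0,"dy":0,"dz":20,"roll":0,"claw":0}
    - {"dx":0,"dy":0,"dz":30,"roll":0,"claw":0}
    - {"dx":0,"dy":0,"dz":35,"roll":0,"claw":0}
    - {"dx":0,"dy":0,"dz":35,"roll":0,"claw":0}
    - {"dx":0,"dy":0,"dz":20,"roll":0,"claw":0}
    - {"dx":0,"dy":0,"dz":10,"roll":0,"claw":0}
    - {"dx":0,"dy":0,"dz":0,"roll":0,"claw":0}
    - {"dx":0,"dy":0,"dz":0,"roll":0,"claw":0}

```text
time_s: 15.7
tcp_pos: [0.5136, 0.122, 0.0443]
tool_rot: [[-0.999, 0.037, 0.002], [0.037, 0.999, 0.0], [-0.002, 0.0, -1.0]]
contact_force: [-0.7, 0.3, -1.4]
gripper_width: 0.0327
finger_force: 26.2
```

```bash
python3 - <<'E'
from bench import read_state, cams
from h import *
s=read_state(); print(s['time_s'],s['tcp_pos'],s['gripper_width'],s['finger_force'],s['contact_force'])
d=cams.get_image('wrist'); np.savez('w4.npz',**d); cv2.imwrite('pics/w4.png',d['frame'][:,:,::-1])
P=cloud(d);X,Y,Z=P[...,0],P[...,1],P[...,2]
q=P[(Z>.045)&(Z<.10)&(abs(X-.513)<.06)&(abs(Y-.12)<.06)]
print(len(q),np.percentile(q,[1,50,99],axis=0).round(4).tolist())
h=np.histogram(q[:,2],bins=np.arange(.045,.101,.005)); print(h[0].tolist())
E
```

```text
15.7 [0.51358956 0.12204812 0.04434761] 0.032687548050546154 26.16440034796824 [-0.65065913  0.28780856 -1.40637131]
10828 [[0.4752, 0.0905, 0.0459], [0.5015, 0.1238, 0.0872], [0.5492, 0.158, 0.0986]]
[550, 735, 588, 500, 269, 277, 324, 516, 6286, 403, 380]
```

View pics/w4.png

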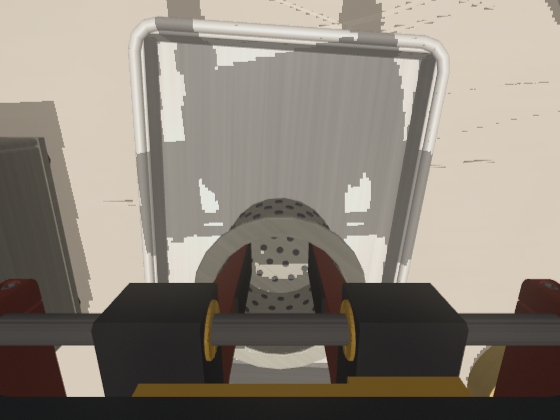

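The wrist view shows the strainer upright over the pan, rim ellipse at about (280,285). The flange is at 0.087 m, so the base is about 31 mm above the table. I'll lower it slowly.

move_arm:
  series:
    - {"dx":0,"dy":0,"dz":10,"roll":0,"claw":0}
    - {"dx":0,"dy":0,"dz":8,"roll":0,"claw":0}
    - {"dx":0,"dy":0,"dz":4,"roll":0,"claw":0}
    - {"dx":0,"dy":0,"dz":2,"roll":0,"claw":0}
    - {"dx":0,"dy":0,"dz":1,"roll":0,"claw":0}
    - {"dx":0,"dy":0,"dz":0,"roll":0,"claw":0}
    - {"dx":0,"dy":0,"dz":0,"roll":0,"claw":0}

```text
time_s: 16.45
tcp_pos: [0.5131, 0.1225, 0.0184]
tool_rot: [[-0.999, 0.036, 0.0], [0.036, 0.999, 0.0], [-0.0, 0.0, -1.0]]
contact_force: [-0.9, -0.1, -2.7]
gripper_width: 0.033
finger_force: 26.2
```

```bash
python3 - <<'E'
from h import *
d=np.load('w4.npz');P=cloud(d);X,Y,Z=P[...,0],P[...,1],P[...,2]
q=P[(Z>.083)&(Z<.092)&(abs(X-.513)<.045)&(abs(Y-.122)<.045)]
for _ in range(4):
    a,*_r=np.linalg.lstsq(np.c_[q[:,:2]-[.513,.122],np.ones(len(q))],q[:,2],rcond=None); r=abs(np.c_[q[:,:2]-[.513,.122],np.ones(len(q))]@a-q[:,2]); q=q[r<.0015]
print('flange plane tilt deg',np.degrees(a[:2]).round(2),a[2].round(4),len(q))
E
```

```text
flange plane tilt deg [ 0.07 -0.01] 0.0876 5864
```

Level to within 0.1°. I'll make the last few millimetres in small steps.

move_arm:
  series:
    - {"dx":0,"dy":0,"dz":1,"roll":0,"claw":0}
    - {"dx":0,"dy":0,"dz":0.7,"roll":0,"claw":0}
    - {"dx":0,"dy":0,"dz":0.5,"roll":0,"claw":0}
    - {"dx":0,"dy":0,"dz":0,"roll":0,"claw":0}
    - {"dx":0,"dy":0,"dz":0,"roll":0,"claw":0}

```text
time_s: 16.95
tcp_pos: [0.5129, 0.1224, 0.0158]
tool_rot: [[-0.999, 0.036, -0.0], [0.036, 0.999, -0.0], [0.0, -0.0, -1.0]]
contact_force: [-0.3, 0.4, -2.9]
gripper_width: 0.033
finger_force: 26.2
```

move_arm:
  series:
    - {"dx":0,"dy":0,"dz":0.6,"roll":0,"claw":0}
    - {"dx":0,"dy":0,"dz":0.5,"roll":0,"claw":0}
    - {"dx":0,"dy":0,"dz":0,"roll":0,"claw":0}
    - {"dx":0,"dy":0,"dz":0,"roll":0,"claw":0}

```text
time_s: 17.35
tcp_pos: [0.513, 0.1224, 0.0152]
tool_rot: [[-0.999, 0.036, 0.0], [0.036, 0.999, 0.0], [-0.0, 0.0, -1.0]]
contact_force: [-1.9, -0.7, 2.0]
gripper_width: 0.0333
finger_force: 26.5
```

Touchdown confirmed by the force change of about 5 N. I'll close the fingers to release and rise.

move_arm:
  series:
    - {"dx":0,"dy":0,"dz":0,"roll":0,"claw":255}
    - {"dx":0,"dy":0,"dz":0,"roll":0,"claw":255}
    - {"dx":0,"dy":0,"dz":0,"roll":0,"claw":255}
    - {"dx":0,"dy":0,"dz":0,"roll":0,"claw":255}
    - {"dx":0,"dy":0,"dz":0,"roll":0,"claw":255}
    - {"dx":0,"dy":0,"dz":0,"roll":0,"claw":255}
    - {"dx":0,"dy":0,"dz":0,"roll":0,"claw":255}

```text
time_s: 18.05
tcp_pos: [0.5131, 0.1224, 0.0152]
tool_rot: [[-0.999, 0.036, 0.001], [0.036, 0.999, 0.0], [-0.001, 0.0, -1.0]]
contact_force: [-2.3, -1.0, 4.5]
gripper_width: 0.0327
finger_force: 7.7
```

move_arm:
  series:
    - {"dx":0,"dy":0,"dz":0,"roll":0,"claw":255}
    - {"dx":0,"dy":0,"dz":0,"roll":0,"claw":255}
    - {"dx":0,"dy":0,"dz":0,"roll":0,"claw":255}
    - {"dx":0,"dy":0,"dz":0,"roll":0,"claw":255}
    - {"dx":0,"dy":0,"dz":0,"roll":0,"claw":255}
    - {"dx":0,"dy":0,"dz":0,"roll":0,"claw":255}
    - {"dx":0,"dy":0,"dz":0,"roll":0,"claw":255}

```text
time_s: 18.75
tcp_pos: [0.5129, 0.1224, 0.0147]
tool_rot: [[-0.999, 0.036, 0.0], [0.036, 0.999, -0.0], [-0.0, -0.0, -1.0]]
contact_force: [-0.5, -1.1, -0.1]
gripper_width: 0.0005
finger_force: 0.0
```

Released. I'll rise straight up and check the placing.

move_arm:
  series:
    - {"dx":0,"dy":0,"dz":-5,"roll":0,"claw":255}
    - {"dx":0,"dy":0,"dz":-20,"roll":0,"claw":255}
    - {"dx":0,"dy":0,"dz":-40,"roll":0,"claw":255}
    - {"dx":0,"dy":0,"dz":-45,"roll":0,"claw":255}
    - {"dx":0,"dy":0,"dz":-45,"roll":0,"claw":255}
    - {"dx":0,"dy":0,"dz":-35,"roll":0,"claw":255}
    - {"dx":0,"dy":0,"dz":0,"roll":0,"claw":255}

```text
time_s: 19.45
tcp_pos: [0.5149, 0.1228, 0.2121]
tool_rot: [[-0.999, 0.036, 0.011], [0.036, 0.999, 0.002], [-0.011, 0.002, -1.0]]
contact_force: [1.2, 0.9, -0.1]
gripper_width: 0.0004
finger_force: 0.0
```

```bash
python3 - <<'E'
from bench import read_state, cams
from h import *
s=read_state(); print(s['time_s'],s['tcp_pos'],s['gripper_width'],s['contact_force'])
d=cams.get_image('wrist'); np.savez('w5.npz',**d); cv2.imwrite('pics/w5.png',d['frame'][:,:,::-1])
P=cloud(d);X,Y,Z=P[...,0],P[...,1],P[...,2]
q=P[(Z>.05)&(Z<.068)&(abs(X-.513)<.05)&(abs(Y-.122)<.05)]
c,rad=cv2.minEnclosingCircle((q[:,:2]*1000).astype(np.float32)); print('flange',np.median(q[:,2]),c,rad)
a=np.linalg.lstsq(np.c_[q[:,:2]-.3,np.ones(len(q))],q[:,2],rcond=None)[0]; print(np.degrees(a[:2]))
m=(Z>.014)&(Z<.035)&(X>.36)&(X<.66)&(Y>.02)&(Y<.225)
c=max(cv2.findContours(m.astype(np.uint8),cv2.RETR_EXTERNAL,cv2.CHAIN_APPROX_NONE)[0],key=cv2.contourArea)
p=P[c[:,0,1],c[:,0,0]]; print('pan',cv2.minAreaRect((p[np.isfinite(p[:,0]),:2]*1000).astype(np.float32)))
q=P[(Z>.12)&(Z<.142)&(X>.46)&(X<.56)&(Y>-.12)&(Y<-.04)]; print('pull',len(q),np.median(q,0).round(4) if len(q) else '')
E
```

```text
19.45 [0.51493293 0.12278456 0.21213687] 0.0003641721913714265 [ 1.18296877  0.85960254 -0.14231865]
flange 0.05853106814534342 (512.798828125, 124.29524993896484) 38.976131439208984
[-0.7825165  0.0798899]
pan ((513.7365112304688, 123.0258560180664), (175.4454345703125, 249.94322204589844), 84.3509521484375)
pull 1457 [ 0.5085 -0.0655  0.1344]
```

View pics/w5.png

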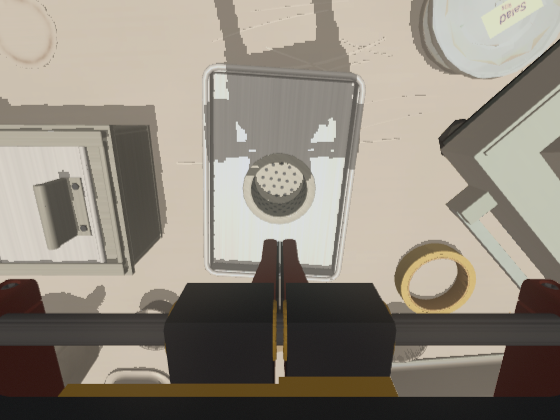

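The wrist view shows the strainer upright on the pan floor at (278,190), rim 58.5 mm up, and the pan unmoved. I'll return to the pull to close the cover.

move_arm:
  series:
    - {"dx":0,"dy":-20,"dz":0,"roll":0,"claw":60}
    - {"dx":0,"dy":-40,"dz":0,"roll":0,"claw":60}
    - {"dx":0,"dy":-45,"dz":0,"roll":0,"claw":60}
    - {"dx":0,"dy":-45,"dz":0,"roll":0,"claw":60}
    - {"dx":0,"dy":-32,"dz":0,"roll":0,"claw":60}
    - {"dx":0,"dy":-11,"dz":0,"roll":0,"claw":60}
    - {"dx":0,"dy":0,"dz":20,"roll":0,"claw":60}
    - {"dx":0,"dy":0,"dz":20,"roll":0,"claw":60}
    - {"dx":0,"dy":0,"dz":0,"roll":0,"claw":60}

```text
time_s: 20.4
tcp_pos: [0.5042, -0.0695, 0.1603]
tool_rot: [[-0.999, 0.036, -0.007], [0.036, 0.999, 0.002], [0.007, 0.002, -1.0]]
contact_force: [0.5, -0.7, -0.7]
gripper_width: 0.0661
finger_force: 0.0
```

move_arm:
  series:
    - {"dx":-4,"dy":0,"dz":20,"roll":0,"claw":60}
    - {"dx":0,"dy":0,"dz":20,"roll":0,"claw":60}
    - {"dx":0,"dy":0,"dz":10,"roll":0,"claw":60}
    - {"dx":0,"dy":0,"dz":0,"roll":0,"claw":60}

```text
time_s: 20.8
tcp_pos: [0.5092, -0.0699, 0.1133]
tool_rot: [[-0.999, 0.035, -0.003], [0.035, 0.999, 0.001], [0.003, 0.001, -1.0]]
contact_force: [-0.4, 0.4, 0.5]
gripper_width: 0.0674
finger_force: 0.0
```

move_arm:
  series:
    - {"dx":0,"dy":0,"dz":3,"roll":0,"claw":255}
    - {"dx":0,"dy":0,"dz":0,"roll":0,"claw":255}
    - {"dx":0,"dy":0,"dz":0,"roll":0,"claw":255}
    - {"dx":0,"dy":0,"dz":0,"roll":0,"claw":255}
    - {"dx":0,"dy":0,"dz":0,"roll":0,"claw":255}
    - {"dx":0,"dy":0,"dz":0,"roll":0,"claw":255}
    - {"dx":0,"dy":0,"dz":0,"roll":0,"claw":255}
    - {"dx":0,"dy":0,"dz":0,"roll":0,"claw":255}
    - {"dx":0,"dy":0,"dz":0,"roll":0,"claw":255}
    - {"dx":0,"dy":0,"dz":0,"roll":0,"claw":255}
    - {"dx":0,"dy":0,"dz":0,"roll":0,"claw":255}
  newtons: 20

```text
time_s: 21.9
tcp_pos: [0.51, -0.0705, 0.1118]
tool_rot: [[-0.999, 0.036, 0.0], [0.036, 0.999, 0.0], [-0.0, 0.0, -1.0]]
contact_force: [-0.4, 1.8, 0.6]
gripper_width: 0.0082
finger_force: 20.0
```

move_arm:
  series:
    - {"dx":0,"dy":-6,"dz":0,"roll":0,"claw":255}
    - {"dx":0,"dy":-12,"dz":0,"roll":0,"claw":255}
    - {"dx":0,"dy":-12,"dz":0,"roll":0,"claw":255}
    - {"dx":0,"dy":-12,"dz":0,"roll":0,"claw":255}
    - {"dx":0,"dy":-12,"dz":0,"roll":0,"claw":255}
    - {"dx":0,"dy":-12,"dz":0,"roll":0,"claw":255}
    - {"dx":0,"dy":-12,"dz":0,"roll":0,"claw":255}
    - {"dx":0,"dy":-12,"dz":0,"roll":0,"claw":255}
    - {"dx":0,"dy":-9,"dz":0,"roll":0,"claw":255}
    - {"dx":0,"dy":-4,"dz":0,"roll":0,"claw":255}
    - {"dx":0,"dy":-2,"dz":0,"roll":0,"claw":255}
    - {"dx":0,"dy":0,"dz":0,"roll":0,"claw":255}

```text
time_s: 23.1
tcp_pos: [0.5058, -0.1761, 0.1117]
tool_rot: [[-0.999, 0.036, -0.001], [0.036, 0.999, -0.001], [0.001, -0.001, -1.0]]
contact_force: [-3.4, 1.8, 2.5]
gripper_width: 0.0084
finger_force: 20.0
```

move_arm:
  series:
    - {"dx":0,"dy":-1.5,"dz":0,"roll":0,"claw":255}
    - {"dx":0,"dy":-1.5,"dz":0,"roll":0,"claw":255}
    - {"dx":0,"dy":0,"dz":0,"roll":0,"claw":255}

```text
time_s: 23.4
tcp_pos: [0.5058, -0.1762, 0.1117]
tool_rot: [[-0.999, 0.034, -0.001], [0.034, 0.999, 0.004], [0.001, 0.004, -1.0]]
contact_force: [-5.0, 11.3, 4.5]
gripper_width: 0.0084
finger_force: 20.0
```

Hard against the shut stop (no movement, 11 N). I'll ease off, release and rise.

move_arm:
  series:
    - {"dx":0,"dy":1.5,"dz":0,"roll":0,"claw":255}
    - {"dx":0,"dy":0,"dz":0,"roll":0,"claw":100}
    - {"dx":0,"dy":0,"dz":0,"roll":0,"claw":100}
    - {"dx":0,"dy":0,"dz":0,"roll":0,"claw":100}
    - {"dx":0,"dy":0,"dz":0,"roll":0,"claw":100}
    - {"dx":0,"dy":0,"dz":0,"roll":0,"claw":100}
    - {"dx":0,"dy":0,"dz":0,"roll":0,"claw":100}
    - {"dx":0,"dy":0,"dz":0,"roll":0,"claw":100}

```text
time_s: 24.2
tcp_pos: [0.5062, -0.1771, 0.1117]
tool_rot: [[-0.999, 0.036, 0.0], [0.036, 0.999, -0.0], [-0.0, -0.0, -1.0]]
contact_force: [-0.7, -0.2, -0.5]
gripper_width: 0.0533
finger_force: 0.0
```

move_arm:
  series:
    - {"dx":0,"dy":0,"dz":-20,"roll":0,"claw":100}
    - {"dx":0,"dy":0,"dz":-40,"roll":0,"claw":100}
    - {"dx":0,"dy":0,"dz":-45,"roll":0,"claw":100}
    - {"dx":0,"dy":0,"dz":-45,"roll":0,"claw":100}
    - {"dx":0,"dy":0,"dz":-30,"roll":0,"claw":100}
    - {"dx":0,"dy":0,"dz":0,"roll":0,"claw":100}
    - {"dx":0,"dy":0,"dz":0,"roll":0,"claw":100}

```text
time_s: 24.9
tcp_pos: [0.5064, -0.1772, 0.292]
tool_rot: [[-0.999, 0.036, 0.001], [0.036, 0.999, -0.001], [-0.001, -0.0, -1.0]]
contact_force: [-1.0, 0.1, 0.0]
gripper_width: 0.0534
finger_force: 0.0
```

```bash
python3 - <<'E'
from bench import read_state, cams
from h import *
s=read_state(); print(s['time_s'],s['tcp_pos'],s['contact_force'])
d=cams.get_image('wrist'); cv2.imwrite('pics/w6.png',d['frame'][:,:,::-1])
P=cloud(d);X,Y,Z=P[...,0],P[...,1],P[...,2]
q=P[(Z>.125)&(Z<.145)&(X>.46)&(X<.56)&(Y>-.21)&(Y<-.14)]; print('pull',len(q),np.median(q,0).round(4))
E
```

```text
24.9 [ 0.50640094 -0.177153    0.29203473] [-0.96968247  0.08311705  0.02747989]
pull 411 [ 0.5047 -0.1742  0.1374]
```

View pics/w6.png

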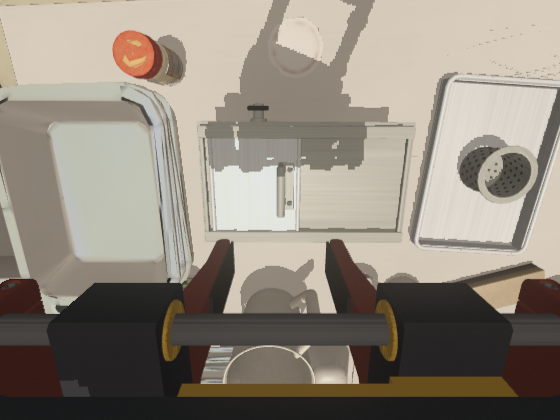

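The wrist view shows the cover shut (pull at (281,190), 2 mm further shut than at the start). The strainer stands upright in the pan at (500,172), and the arm is clear of everything.

```bash
python3 -c "
from bench import env
print(env.hand_in())"
```

```text
the job is handed in; nothing more can be done
None
```

The job is handed in: the strainer stands upright on the sheet pan floor, the cover is fully shut again, and the arm touches nothing; the pan did not move and the arm kept clear of the other items, though I did not re-measure each one.

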